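Load the tube mixer behind its splash guard

ROBOT

A 6-joint arm with a two-finger parallel gripper is mounted at the origin on the work surface; the furniture and walls round the work are solid. World frame = base frame: x ahead of the robot, y to its left, z up, the work surface at z = 0. Lengths are in mm, angles in rad, forces in N, time in s.
With the tool pointing down it reaches from about 275 to 1000 mm from the base axis. Payload 8.4 kg.
Tool frame: the origin (TCP) lies at the centre of the arm's flange, where the gripper is bolted on; the fingertips stand 173 mm ahead of it and the grasp point (between the pads) lies 155 mm ahead of it; z points along the fingers, y is the direction in which the jaws open and shut (so a half turn about z gives the same grasp; the last joint's range is limited). The gripper opens to 85 mm and grips with 20 to 120 N. Pads are 22 mm wide; open, the fingers measure 114 mm over their backs; the gripper's body (76 mm by 85 mm) begins 54 mm behind the grasp point. The pads swing forward as they close: fully open they stand 13 mm farther back than shut.
Start: joints at [-1.189, 0.353, 1.633, -0, 1.155, -0.002], TCP at [234.028, -579.534, 404.681] pointing down, gripper open.
Joint ranges: [-2.63, 2.63], [-0.92, 2.1], [0.06, 2.66], [-1.3, 4.44], [0, 2.69], [-3.02, 3.02]. Speed limits (rad/s): [2.22, 2.22, 2.79, 3.14, 3.14, 3.14].

INTERFACE

Orientations are given as [roll, pitch, yaw] about the fixed x, y, z axes, in that order (R = Rz(yaw) Ry(pitch) Rx(roll)).
In Python, from rig import sense, grab_frame, camera_model, sign_off gives the robot as it stands. The module is installed in compiled form; this text tells all that it offers.
- The arm moves only by the tool step_arm, never from a script. Its argument "commands" is a list of rows, each a list of 3 entries, a list of its own where there are three numbers: the shift along the tool's x, y, z in mm, then the turn about the tool's z in rad, then the opening, from 0 (shut) to 1 (fully open). A call has 1 to 20 rows; each row shifts and turns the pose as measured when the row begins, along the tool's axes as they then stand; what a row does not reach is not made up. A row lasts 1/8 s, in which the tool goes at most 62.5 mm and 10.7 degrees, less where a joint would pass 70% of its speed; a pose out of reach is approached as far as the arm can. A call with a gripper value outside its range is refused whole. The fingers move at their own pace and stop on an object; "force" is the grip in N (left out, the last holds). Time passes only in rows, so rows that do not move let the fingers close. It gives the time, the measured TCP pose, the force and the opening at its end, in the units of the state.
- sense(): the state, without advancing time (a new reading comes with each control period).
- grab_frame(name): name is "scene" or "top" or "wrist"; returns the picture (384x512x3 uint8, blue, green, red); there is no depth.
- camera_model(name): a dict with "fx", "fy", "cx", "cy" (pixels), "dist" ([k1, k2, p1, p2, k3] as OpenCV has them; the pictures are not rectified), "R" (3x3) and "t" (3): a world point X has camera coordinates R X + t. Camera axes: x right, y down, z forward; pixel columns grow to the right and rows downward; lengths in mm; the calibration is good to about 2 mm. A picture is of the moment at which its call begins: read the wrist's pose just before it. camera_model takes no time and is no camera call; for the wrist camera it gives the pose at the moment of the call.
- sign_off(): hands the job in, once; it reports no verdict.
The state is a dict: "clock": time; "qpos": joint angles; "qvel": joint speeds; "joint_efforts": joint torques, N m; "eef_pos": TCP position; "tcp_rot": TCP orientation; "contact_force": force on the tool from outside, world axes, zero at the start; "wrist_torque": the same for the moment, N m; "opening": opening from 0.0 (shut) to 1.0 (fully open).
Only numpy, scipy, OpenCV 4.12 (cv2) and the standard library are available. Lean on these libraries where they do the work, as an engineer would, in place of code of your own. Each camera call takes 0.05 s, during which the arm holds its last target. There are 200 camera calls.

TASK

Load the tube mixer: first slide its splash guard all the way down, then snap every full sample tube that lies on the bench beside it into a clip station of its own, gripped by both clips and seated fully down, about centred between them, with the long cap pointing away from the guard. One tube may be empty, which only its much lower weight tells: leave that one lying on the bench. When all the full tubes are in, slide the guard up until you feel its upper stop and let go, and leave the beaker, bottle and other things on the bench where they stand.

Things in the scene. Friction and masses are not known exactly. Their poses are not given: they have to be found in the camera images.
- mixer: Grey tube mixer, fixed: base 210 (x) x 290 (y) x 12 mm, origin under its centre, x axis away from the guard towards the motor housing (34 mm deep, 52 high, at x +122 mm). Three equal clip stations side by side along y, 80 mm apart. On its near edge (x -89 mm) a fixed skirt 110 mm high and behind it the clear guard panel, rising between posts 165 mm high at y +-136 mm. May stand turned a little.
- guard (a joint): Height of the splash guard above its lower stop, m: 0 fully lowered, 0.09 fully raised against the upper stop. It slides vertically with about 6 N of friction (weight 2.5 N) and stays where it is left.
- guard_handle (a point): Centre of the guard's grip bar: black round bar 14 mm thick, 120 mm long, level along the mixer's y, on two end posts 34 mm above the panel's top edge; pinch it from above, closing along the mixer's x. Height 0.140 m with the guard down, 0.230 m with it up; it moves with the guard.
- station_0 (a point): Station 0 (leftmost): where the middle of a seated tube's axis lies, 55 mm above the table; x along the tube, away from the guard. Two upward-open steel C-clips, 12 mm wide, 35 mm before and behind; 58 mm free between them. Lips 23 mm apart 10 mm above this point, flaring to 42 at 20 mm above. Pushed down, a tube snaps in at 8 to 15 N and rests on the cradles.
- station_1 (a point): Station 1 (middle): where the middle of a seated tube's axis lies, 55 mm above the table; x along the tube, away from the guard. Two upward-open steel C-clips, 12 mm wide, 35 mm before and behind; 58 mm free between them. Lips 23 mm apart 10 mm above this point, flaring to 42 at 20 mm above. Pushed down, a tube snaps in at 8 to 15 N and rests on the cradles.
- station_2 (a point): Station 2 (rightmost): where the middle of a seated tube's axis lies, 55 mm above the table; x along the tube, away from the guard. Two upward-open steel C-clips, 12 mm wide, 35 mm before and behind; 58 mm free between them. Lips 23 mm apart 10 mm above this point, flaring to 42 at 20 mm above. Pushed down, a tube snaps in at 8 to 15 N and rests on the cradles.
- tube_0: Sample tube 0 (may be absent; all look alike): white cylinder 30 mm thick, 110 mm bare between grey hexagonal ends, 38 mm across flats. Origin on the axis, mid bare length; x axis towards the cap, the long end (26 mm, x 55 to 81 mm); the foot is the short end (10 mm, x -65 to -55). Full 0.25 to 0.36 kg, empty 0.06 to 0.10 kg. Lying on the table its axis is 19 mm up.
- cap_0 (a point): Inner edge of the cap of tube 0, on its axis, 55 mm from the tube's origin towards the cap.
- tube_1: Sample tube 1 (may be absent; all look alike): white cylinder 30 mm thick, 110 mm bare between grey hexagonal ends, 38 mm across flats. Origin on the axis, mid bare length; x axis towards the cap, the long end (26 mm, x 55 to 81 mm); the foot is the short end (10 mm, x -65 to -55). Full 0.25 to 0.36 kg, empty 0.06 to 0.10 kg. Lying on the table its axis is 19 mm up.
- cap_1 (a point): Inner edge of the cap of tube 1, on its axis, 55 mm from the tube's origin towards the cap.
- tube_2: Sample tube 2 (may be absent; all look alike): white cylinder 30 mm thick, 110 mm bare between grey hexagonal ends, 38 mm across flats. Origin on the axis, mid bare length; x axis towards the cap, the long end (26 mm, x 55 to 81 mm); the foot is the short end (10 mm, x -65 to -55). Full 0.25 to 0.36 kg, empty 0.06 to 0.10 kg. Lying on the table its axis is 19 mm up.
- cap_2 (a point): Inner edge of the cap of tube 2, on its axis, 55 mm from the tube's origin towards the cap.
- tube_3: Sample tube 3 (may be absent; all look alike): white cylinder 30 mm thick, 110 mm bare between grey hexagonal ends, 38 mm across flats. Origin on the axis, mid bare length; x axis towards the cap, the long end (26 mm, x 55 to 81 mm); the foot is the short end (10 mm, x -65 to -55). Full 0.25 to 0.36 kg, empty 0.06 to 0.10 kg. Lying on the table its axis is 19 mm up.
- cap_3 (a point): Inner edge of the cap of tube 3, on its axis, 55 mm from the tube's origin towards the cap.
- small_beaker: Small glass beaker, 55 x 50 x 58 mm, bystander; origin under its centre.
- dropper: Brown dropper bottle, 33 mm across, 102 mm high, bystander; origin under its centre.

How it is judged:
By the outcome, as a careful person would: the job done as asked, in the order asked, and still so for the second after the job is handed in, with the robot touching nothing.
Of tube_0, tube_1, tube_2, tube_3 only 3 to 4 are there at a start; the rules pass over those that are not, and their reading is None.
At some moment in a run one of tube_0, tube_1, tube_2, tube_3 may be knocked a few centimetres aside while the robot is not near it.
Once in a run the grip may slacken for a moment while it holds something.
It also fails if it takes over 210 s, if anything falls off the work surface, if the arm or the gripper's body presses on something with over 40 N, if the wrist force passes 120 N, or if a joint passes its speed limit or range.

## Working session

There is one attempt and no reset: what is moved stays moved. The work goes in short steps, Python scripts to look and compute and a tool call to move; the robot and the scene stay as the last step left them, time stands still between calls to the robot, and variables do not carry over. Pictures are saved under pics/ and viewed, about 12 in all and at most 16, crops included, and the job is handed in when it is done.

Besides the shell and the picture viewer there is one more tool, called after "Call:" as a command line: name --argument value ..., lists and objects as JSON in quotes. step_arm: Moves the arm, as the interface text tells. Its arguments: {"type":"object","properties":{"commands":{"type":"array","items":{"type":"array"}},"force":{"type":"number"}},"required":["commands"]}

```bash
mkdir -p pics; cat > h.py <<'E'
import numpy as np, cv2
from rig import sense, grab_frame, camera_model, sign_off
def rays(m,uv):
    K=np.array([[m['fx'],0,m['cx']],[0,m['fy'],m['cy']],[0,0,1.]])
    p=cv2.undistortPoints(np.array(uv,float).reshape(-1,1,2),K,np.array(m['dist'],float)).reshape(-1,2)
    R=np.array(m['R']);t=np.array(m['t']).ravel()
    return -R.T@t, np.c_[p,np.ones(len(p))]@R
def plane(m,uv,z):
    o,d=rays(m,uv); return o+d*((z-o[2])/d[:,2])[:,None]
def proj(m,X):
    K=np.array([[m['fx'],0,m['cx']],[0,m['fy'],m['cy']],[0,0,1.]])
    return cv2.projectPoints(np.array(X,float).reshape(-1,3),cv2.Rodrigues(np.array(m['R'],float))[0],np.array(m['t'],float).ravel(),K,np.array(m['dist'],float))[0].reshape(-1,2)
def st():
    s=sense(); print({k:np.round(s[k],3).tolist() for k in ('clock','eef_pos','tcp_rot','contact_force','opening','qpos')})
E
python3 - <<'E'
from h import *
st()
for n in('top','scene'):
    cv2.imwrite(f'pics/{n}0.png',cv2.resize(grab_frame(n),(800,600),interpolation=cv2.INTER_CUBIC))
    m=camera_model(n);print(n,rays(m,[[256,192]]),m['fx'])
m=camera_model('wrist');print(rays(m,[[256,192]]),m['fx'])
E
```

```text
{'clock': 0.0, 'eef_pos': [233.942, -579.301, 403.949], 'tcp_rot': [-3.14, -0.0, 0.384], 'contact_force': [-0.955, -0.136, 0.893], 'opening': 1.002, 'qpos': [-1.189, 0.354, 1.634, 0.0, 1.155, -0.002]}
top (array([ 501.31371176,  -68.25702034, 1428.60973879]), array([[ 0.07577721,  0.01522604, -0.99706744]])) 470.03928523972434
scene (array([164.18575205, 557.43993534, 611.39402904]), array([[ 0.4803483 , -0.69376521, -0.53669911]])) 395.9276455899848
(array([ 294.1456778 , -553.49378769,  374.24946515]), array([[-0.24013512, -0.0985428 , -0.96572815]])) 336.81994126506436
```

View pics/top0.png

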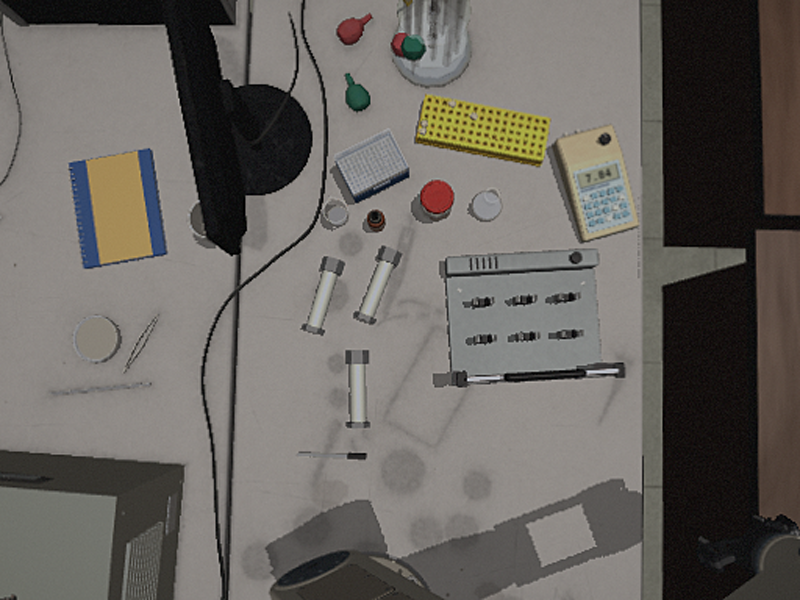

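View pics/scene0.png

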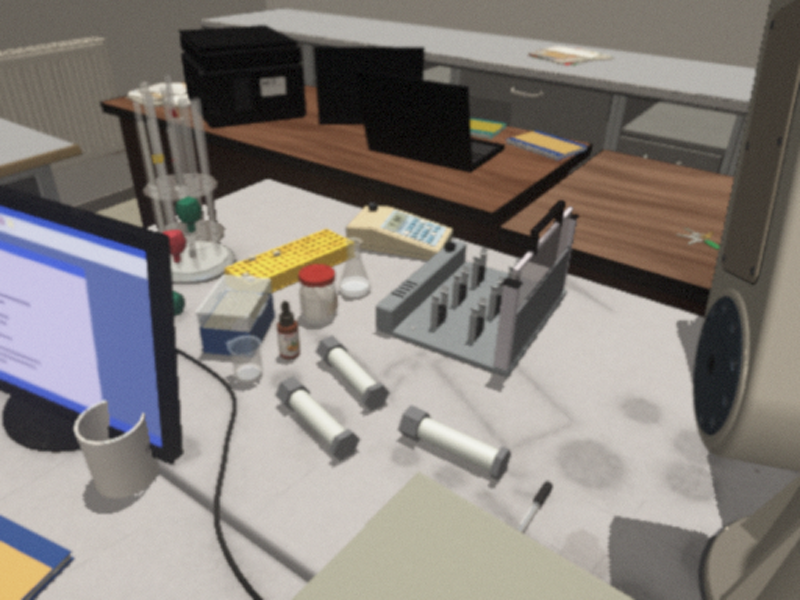

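Top view: three tubes at about (322,295), (378,285) and (357,390). The mixer is at (525,315), with its guard bar near (545,376) and partly raised. The caps point up in the picture, which is +x.

```bash
python3 - <<'E'
from h import *
m=camera_model('top');f=grab_frame('top')
cv2.imwrite('pics/mix.png',cv2.resize(f[150:255,270:410],(800,600),interpolation=cv2.INTER_CUBIC))
hsv=cv2.cvtColor(f,cv2.COLOR_BGR2HSV)
print(hsv[190,206],hsv[230,250],hsv[250,229])
g=f.astype(int).min(2); 
mask=((g>np.int32(hsv[250,229][2])-25)&(hsv[...,1]<30)).astype(np.uint8)
n,l,s,c=cv2.connectedComponentsWithStats(mask)
for i in range(1,n):
    if 100<s[i][4]<1500:
        p=cv2.findContours((l==i).astype(np.uint8),cv2.RETR_EXTERNAL,2)[0][0]
        w=plane(m,p.reshape(-1,2),19+8)[:,:2].astype(np.float32)
        print(s[i],c[i],cv2.minAreaRect(w))
sc=camera_model('scene')
P=lambda u,z:plane(m,np.array(u)/1.5625,z).round(0).tolist()
# bar: two ends in both views
for a,b in (((508,378),(536,233)),((582,374),(563,207))):
    o1,d1=rays(m,[np.array(a)/1.5625]);o2,d2=rays(sc,[np.array(b)/1.5625])
    A=np.c_[d1[0],-d2[0]];k=np.linalg.lstsq(A,o2-o1,rcond=None)[0]
    print('bar',o1+d1[0]*k[0],o2+d2[0]*k[1])
print('clips',P([(482,301),(524,299),(567,297),(485,339),(527,337),(570,334)],68))
print('base',P([(446,275),(600,268),(604,362)],12))
E
```

```text
[115  18 183] [ 13  12 148] [112  21 185]
[233 167  16  34 124] [240.61290323 183.87903226] ((631.1904296875, -0.2631359100341797), (10.34118366241455, 106.52171325683594), 70.18570709228516)
[199 174  14  35 126] [205.71428571 190.75396825] ((607.9052734375, 103.82308197021484), (10.40591812133789, 107.83627319335938), 74.9689712524414)
[227 233   4  37 131] [228.67175573 250.3129771 ] ((430.83770751953125, 30.550498962402344), (106.10652160644531, 8.920334815979004), 1.580723762512207)
bar [ 468.77545851 -230.90095238  210.08059227] [ 468.97092323 -230.81701283  210.06416891]
bar [ 477.84260776 -354.37294166  205.60131379] [ 477.60688409 -354.4656202   205.62751925]
clips [[606.0, -200.0, 68.0], [612.0, -278.0, 68.0], [617.0, -358.0, 68.0], [536.0, -206.0, 68.0], [541.0, -284.0, 68.0], [549.0, -364.0, 68.0]]
base [[660.0, -135.0, 12.0], [680.0, -434.0, 12.0], [498.0, -442.0, 12.0]]
```

View pics/mix.png

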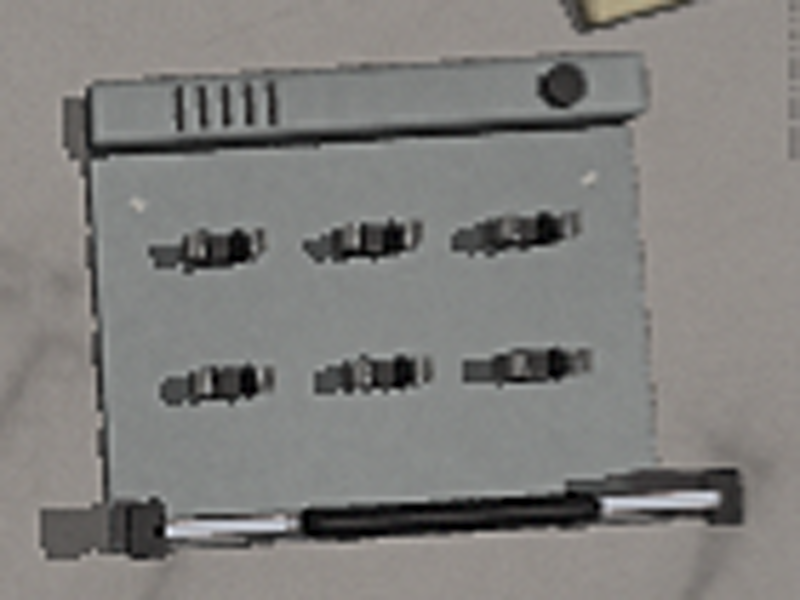

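Call:
step_arm --commands '[[[0,0,-5],-0.157,1],[[0,0,-5],-0.157,1],[[0,0,0],-0.157,1],[[0,0,0],-0.157,1],[[0,0,0],-0.157,1],[[0,0,0],-0.157,1],[[0,0,0],-0.157,1],[[0,0,0],-0.157,1],[[0,0,0],0,1],[[0,0,0],0,1]]'

```text
clock: 1.4
eef_pos: [233.6, -578.4, 411.3]
tcp_rot: [-3.14, -0.007, 1.676]
contact_force: [-0.7, -0.0, -0.2]
opening: 1.0
```

Call:
step_arm --commands '[[[27,26,0],0,1],[[27,26,0],0,1],[[27,26,0],0,1],[[27,26,0],0,1],[[27,26,0],0,1],[[27,26,0],0,1],[[27,26,0],0,1],[[27,26,0],0,1],[[27,26,0],0,1],[[27,26,0],0,1],[[0,0,0],0,1],[[0,0,0],0,1]]'

```text
clock: 2.9
eef_pos: [474.6, -277.5, 412.6]
tcp_rot: [-3.14, -0.005, 1.64]
contact_force: [-0.6, -0.0, 0.4]
opening: 1.002
```

```bash
cat >> h.py <<'E'
def to(x,y,z,yaw):
    s=sense();p=np.array(s['eef_pos']);a=s['tcp_rot'][2];d=np.array([x,y,z])-p
    tr=-(((yaw-a)+np.pi)%(2*np.pi)-np.pi)
    for n,b in(('now',a),('after turn',yaw)):
        print(n,'shift',np.round([np.cos(b)*d[0]+np.sin(b)*d[1],np.sin(b)*d[0]-np.cos(b)*d[1],-d[2]],1),'turn',round(tr,3))
E
python3 - <<'E'
from h import *
st(); to(473,-293,363,1.641)
m=camera_model('wrist');f=grab_frame('wrist')
cv2.imwrite('pics/w1.png',f)
for z in (208,):print(proj(m,[[473,-293,z],[468.8,-231,z],[478,-354,z]]))
print(proj(m,[[612-35.5+3,-281,55]]))
E
```

```text
{'clock': 2.9, 'eef_pos': [474.551, -277.484, 412.615], 'tcp_rot': [-3.14, -0.005, 1.64], 'contact_force': [-0.609, -0.034, 0.417], 'opening': 1.002, 'qpos': [-0.533, 0.229, 1.786, 0.004, 1.13, -0.604]}
now shift [-15.4  -2.6  49.6] turn -0.001
after turn shift [-15.4  -2.6  49.6] turn -0.001
[[250.97991829 253.26510639]
 [250.97967025 142.80187136]
 [252.39459948 345.69955087]]
[[360.11060139 183.27129296]]
```

View pics/w1.png

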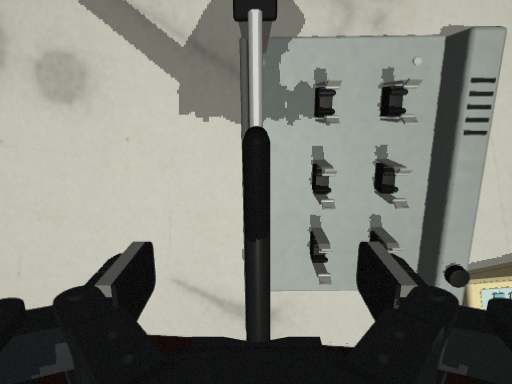

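The bar is at column 257 (predicted 251) and vertical in the picture, so the yaw is right. Next I grip it and lower it.

Call:
step_arm --commands '[[[-8,0,0],0,1],[[-7,0,10],0,1],[[0,0,13],0,1],[[0,0,13],0,1],[[0,0,13],0,1],[[0,0,0],0,1],[[0,0,0],0,0],[[0,0,0],0,0],[[0,0,0],0,0],[[0,0,0],0,0],[[0,0,0],0,0],[[0,0,0],0,0],[[0,0,0],0,0]]' --force 40

```text
clock: 4.58
eef_pos: [475.8, -295.1, 360.3]
tcp_rot: [3.137, -0.004, 1.636]
contact_force: [1.9, 0.4, -1.7]
opening: 0.146
```

Call:
step_arm --commands '[[[0,0,10],0,0],[[0,0,10],0,0],[[0,0,10],0,0],[[0,0,10],0,0],[[0,0,10],0,0],[[0,0,5],0,0],[[0,0,0],0,0]]'

```text
clock: 5.45
eef_pos: [475.8, -295.0, 301.6]
tcp_rot: [3.138, -0.004, 1.636]
contact_force: [0.8, 0.7, 1.4]
opening: 0.151
```

Call:
step_arm --commands '[[[0,0,3],0,0],[[0,0,3],0,0],[[0,0,0],0,0]]'

```text
clock: 5.82
eef_pos: [475.8, -295.0, 295.4]
tcp_rot: [3.138, -0.004, 1.636]
contact_force: [0.9, -0.3, -2.3]
opening: 0.151
```

Call:
step_arm --commands '[[[0,0,3],0,0],[[0,0,2],0,0],[[0,0,0],0,0]]'

```text
clock: 6.2
eef_pos: [475.8, -295.0, 290.3]
tcp_rot: [3.138, -0.004, 1.636]
contact_force: [-0.2, -1.0, 0.5]
opening: 0.148
```

Call:
step_arm --commands '[[[0,0,3],0,0],[[0,0,0],0,0]]'

```text
clock: 6.45
eef_pos: [475.8, -295.0, 287.9]
tcp_rot: [3.138, -0.004, 1.636]
contact_force: [-1.1, 2.1, 4.1]
opening: 0.152
```

Call:
step_arm --commands '[[[0,0,3],0,0],[[0,0,0],0,0]]'

```text
clock: 6.7
eef_pos: [475.7, -294.9, 288.0]
tcp_rot: [3.137, -0.004, 1.636]
contact_force: [1.1, -1.2, -8.6]
opening: 0.15
```

```bash
python3 - <<'E'
from h import *
st()
f=grab_frame('scene');cv2.imwrite('pics/s2.png',cv2.resize(f[110:270,230:400],(640,600),interpolation=cv2.INTER_CUBIC))
E
```

```text
{'clock': 6.7, 'eef_pos': [475.716, -294.93, 287.986], 'tcp_rot': [3.137, -0.004, 1.636], 'contact_force': [1.073, -1.207, -8.59], 'opening': 0.15, 'qpos': [-0.559, 0.393, 1.873, 0.007, 0.874, -0.629]}
```

View pics/s2.png

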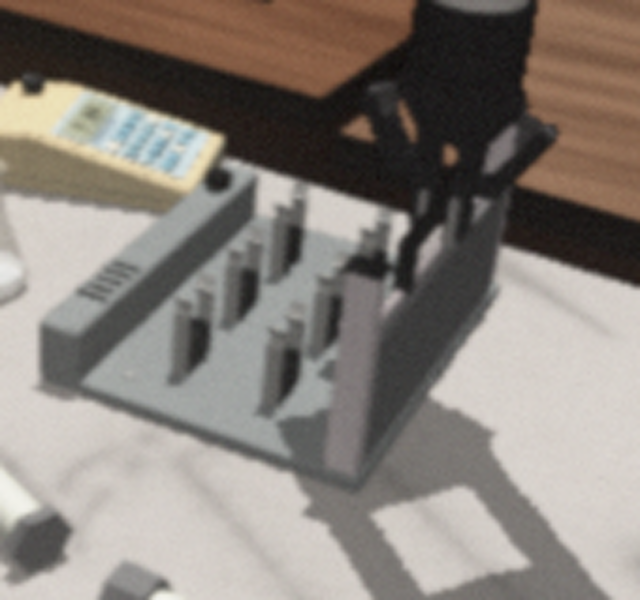

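Call:
step_arm --commands '[[[0,0,4],0,0],[[0,0,4],0,0],[[0,0,0],0,0]]'

```text
clock: 7.12
eef_pos: [475.6, -295.1, 287.3]
tcp_rot: [3.136, -0.003, 1.636]
contact_force: [1.5, -1.1, -8.9]
opening: 0.147
```

Call:
step_arm --commands '[[[0,0,0],0,1],[[0,0,0],0,1],[[0,0,0],0,1],[[0,0,0],0,1],[[0,0,0],0,1],[[0,0,-20],0,1],[[0,0,-30],0,1],[[0,0,-40],0,1],[[0,0,-40],0,1],[[0,0,0],0,1]]'

```text
clock: 8.38
eef_pos: [475.3, -295.6, 418.6]
tcp_rot: [3.138, -0.004, 1.635]
contact_force: [0.0, 0.5, 0.2]
opening: 0.999
```

The guard is at its lower stop: it stopped at TCP 288 and pushing harder moved it no further. Next, a look down onto the stations.

Call:
step_arm --commands '[[[0,0,-5],0.174,1],[[0,0,-5],0.174,1],[[0,0,0],0.174,1],[[0,0,0],0.174,1],[[0,0,0],0.174,1],[[0,0,0],0.174,1],[[0,0,0],0.174,1],[[0,0,0],0.174,1],[[0,0,0],0.174,1],[[0,0,0],0,1],[[35,-4,0],0,1],[[35,-4,0],0,1],[[35,-4,0],0,1],[[0,0,0],0,1],[[0,0,0],0,1]]'

```text
clock: 10.25
eef_pos: [578.9, -278.9, 412.3]
tcp_rot: [-3.126, 0.014, 0.04]
contact_force: [-0.9, 0.4, 0.3]
opening: 1.002
```

```bash
python3 - <<'E'
from h import *
st()
m=camera_model('wrist');f=grab_frame('wrist')
cv2.imwrite('pics/w2.png',cv2.resize(f,(800,600),interpolation=cv2.INTER_CUBIC))
print(rays(m,[[256,192]]))
a=0.07;c=np.array([577,-281]);X=np.array([np.cos(a),np.sin(a)]);Y=np.array([-X[1],X[0]])
for j in(80,0,-80):
  print((proj(m,[[*(c+X*i+Y*(j+k)),75] for i in(35,-35) for k in (-21,21)])*1.5625).round().tolist())
E
```

```text
{'clock': 10.25, 'eef_pos': [578.854, -278.893, 412.305], 'tcp_rot': [-3.126, 0.014, 0.04], 'contact_force': [-0.882, 0.393, 0.283], 'opening': 1.002, 'qpos': [-0.453, 0.379, 1.578, 0.007, 1.204, 1.075]}
(array([ 643.29575758, -274.40046711,  381.62693679]), array([[-0.27299618,  0.00115681, -0.96201776]]))
[[310.0, 210.0], [238.0, 212.0], [318.0, 325.0], [251.0, 327.0]]
[[448.0, 207.0], [375.0, 209.0], [449.0, 322.0], [380.0, 324.0]]
[[588.0, 203.0], [515.0, 205.0], [580.0, 319.0], [511.0, 321.0]]
```

View pics/w2.png

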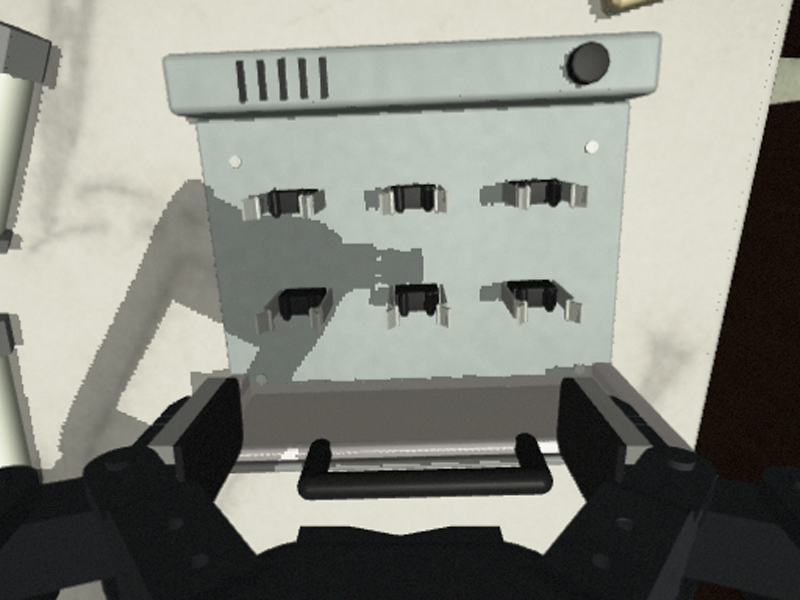

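Clips: middle pair at (413,200) and (418,312), left pair near (284,205) and (295,310), right pair near (545,195) and (543,300). They lie within a few mm of the top-view estimate, so station 1 ≈ (580,-282.5) and yaw ≈ 0.075. The guard is down. Next, over to the first tube.

Call:
step_arm --commands '[[[0,0,0],0.13,1],[[0,0,0],0.13,1],[[0,0,0],0.13,1],[[0,0,0],0,1],[[-5,-31,4],0,1],[[-5,-31,4],0,1],[[-5,-31,4],0,1],[[-5,-31,4],0,1],[[-5,-31,4],0,1],[[-5,-31,4],0,1],[[-5,-31,4],0,1],[[-5,-31,4],0,1],[[-5,-31,0],0,1],[[0,0,0],0,1],[[0,0,0],0,1]]'

```text
clock: 12.18
eef_pos: [622.4, 2.7, 383.9]
tcp_rot: [-3.134, 0.019, -0.32]
contact_force: [0.3, 0.2, 0.4]
opening: 1.003
```

```bash
cat > tube.py <<'E'
from h import *
import sys
def find(save=None):
    s=sense();m=camera_model('wrist');f=grab_frame('wrist')
    if save: cv2.imwrite(save,f)
    return m,f
E
python3 - <<'E'
from tube import *
st();m,f=find('pics/w3.png')
for c,a in (((631,0),-.346),((608,104),-.26)):
    print(proj(m,[[c[0]+np.cos(a)*k,c[1]+np.sin(a)*k,19] for k in(-65,-55,0,55,81)]).round().tolist())
E
```

```text
{'clock': 12.175, 'eef_pos': [622.403, 2.686, 383.939], 'tcp_rot': [-3.134, 0.019, -0.32], 'contact_force': [0.288, 0.247, 0.405], 'opening': 1.003, 'qpos': [-0.002, 0.373, 1.654, 0.015, 1.131, 1.883]}
[[257.0, 214.0], [258.0, 205.0], [259.0, 152.0], [261.0, 95.0], [262.0, 66.0]]
[[179.0, 260.0], [178.0, 252.0], [171.0, 204.0], [164.0, 152.0], [161.0, 125.0]]
```

View pics/w3.png

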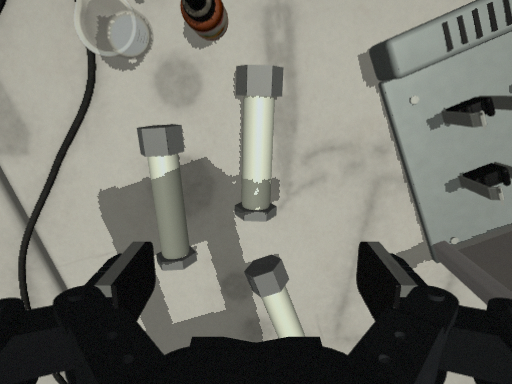

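```bash
cat >> h.py <<'E'
from scipy.spatial.transform import Rotation as Ro
def gto(x,y,z,yaw,off=155):
    s=sense();r=np.array(s['tcp_rot']);R=Ro.from_euler('xyz',r).as_matrix();g=np.array(s['eef_pos'])+R[:,2]*off
    tr=-(((yaw-r[2])+np.pi)%(2*np.pi)-np.pi)
    R2=R@Ro.from_euler('z',tr).as_matrix();d=np.array([x,y,z])-g
    print('g',g.round(1),'now',(R.T@d).round(1),'turn',round(tr,3),'after',(R2.T@d).round(1))
E
python3 -c "
from h import *
gto(630.5,.5,23,-.335)"
```

```text
g [620.1   4.7 229. ] now [ 15.    2.3 205.7] turn 0.014 after [ 15.1   2.1 205.7]
```

Call:
step_arm --commands '[[[8,1,20],0.014,1],[[7,1,25],0,1],[[0,0,25],0,1],[[0,0,25],0,1],[[0,0,25],0,1],[[0,0,25],0,1],[[0,0,20],0,1],[[0,0,0],0,1],[[0,0,0],0,1]]'

```text
clock: 13.35
eef_pos: [632.9, -11.5, 203.8]
tcp_rot: [-3.137, 0.023, -0.344]
contact_force: [0.3, 0.2, -0.1]
opening: 1.003
```

```bash
python3 -c "
from h import *
st();gto(630.5,.5,23,-.335)"
```

```text
{'clock': 13.35, 'eef_pos': [632.945, -11.456, 203.799], 'tcp_rot': [-3.137, 0.023, -0.344], 'contact_force': [0.255, 0.22, -0.093], 'opening': 1.003, 'qpos': [-0.024, 0.607, 1.738, 0.016, 0.817, 1.88]}
g [629.8  -9.6  48.8] now [-2.1 -9.6 25.9] turn -0.009 after [-2.  -9.6 25.9]
```

Call:
step_arm --commands '[[[-2,-9,0],0,1],[[0,0,0],0,1],[[0,0,0],0,1]]'

```text
clock: 13.72
eef_pos: [635.0, -1.8, 205.8]
tcp_rot: [-3.136, 0.02, -0.344]
contact_force: [-0.1, -0.2, 0.9]
opening: 0.998
```

```bash
python3 - <<'E'
from tube import *
gto(630.5,.5,23,-.335);m,f=find('pics/w4.png')
print(proj(m,[[630.5+.94*k,.5-.33*k,19] for k in(-55,0,55)]).round().tolist())
E
```

```text
g [6.324e+02 1.000e-01 5.080e+01] now [-1.3  0.5 27.9] turn -0.009 after [-1.3  0.4 27.9]
[[259.0, 330.0], [259.0, 237.0], [258.0, 127.0]]
```

View pics/w4.png

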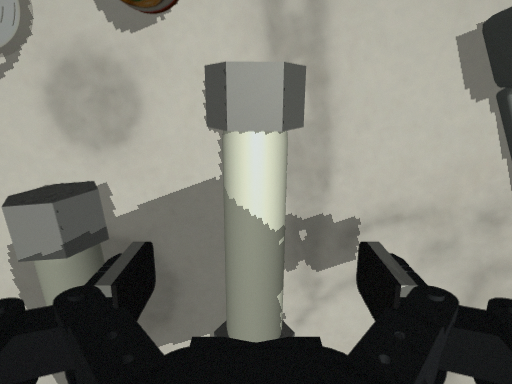

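The tube is centred (column 256) with the cap edge at row 130, as predicted. Next: descend, grip, and lift to weigh.

Call:
step_arm --commands '[[[-3,0,10],0,1],[[0,0,10],0,1],[[0,0,8],0,1],[[0,0,0],0,1],[[0,0,0],0,0],[[0,0,0],0,0],[[0,0,0],0,0],[[0,0,0],0,0],[[0,0,0],0,0],[[0,0,0],0,0]]' --force 50

```text
clock: 15.02
eef_pos: [631.5, -0.4, 176.1]
tcp_rot: [-3.136, 0.02, -0.345]
contact_force: [-0.2, 1.2, -0.9]
opening: 0.336
```

Call:
step_arm --commands '[[[0,0,-10],0,0],[[0,0,-15],0,0],[[0,0,-15],0,0],[[0,0,0],0,0],[[0,0,0],0,0]]'

```text
clock: 15.65
eef_pos: [632.0, -1.0, 219.3]
tcp_rot: [-3.136, 0.02, -0.345]
contact_force: [-0.3, 0.3, -3.7]
opening: 0.335
```

```bash
cat >> h.py <<'E'
def weigh(n=6):
    F=[]
    for i in range(n): F.append(sense()['contact_force']); grab_frame('wrist')
    print('F',np.mean(F,0).round(2),np.std(F,0).round(2))
E
python3 -c "
from h import *
st();weigh()"
```

```text
{'clock': 15.65, 'eef_pos': [631.987, -1.014, 219.309], 'tcp_rot': [-3.136, 0.02, -0.345], 'contact_force': [-0.277, 0.285, -3.666], 'opening': 0.335, 'qpos': [-0.007, 0.583, 1.737, 0.016, 0.838, 1.897]}
F [ 0.09 -0.25 -3.16] [0.22 0.45 0.37]
```

Weight is about 3.2 N, so this tube is full. It goes to station 2.

Call:
step_arm --commands '[[[0,0,-25],0,0],[[0,0,-25],0,0],[[0,0,-25],0,0],[[0,0,-25],0,0],[[0,0,-10],-0.14,0],[[0,0,0],-0.14,0],[[0,0,0],-0.14,0],[[0,0,0],0,0]]'

```text
clock: 16.95
eef_pos: [633.1, -2.4, 329.2]
tcp_rot: [-3.127, 0.022, 0.087]
contact_force: [0.7, -0.3, -3.9]
opening: 0.332
```

```bash
python3 -c "
from h import *
st();gto(586,-362.3,160,.075,157)"
```

```text
{'clock': 16.95, 'eef_pos': [633.114, -2.362, 329.189], 'tcp_rot': [-3.127, 0.022, 0.087], 'contact_force': [0.71, -0.299, -3.911], 'opening': 0.332, 'qpos': [-0.009, 0.447, 1.672, 0.014, 1.045, 1.468]}
g [ 6.295e+02 -4.000e-01  1.722e+02] now [-74.4 356.9   8.8] turn 0.012 after [-70.2 357.7   8.8]
```

Call:
step_arm --commands '[[[-6,30,0],0,0],[[-6,30,0],0,0],[[-6,30,0],0,0],[[-6,30,0],0,0],[[-6,30,0],0,0],[[-6,30,0],0,0],[[-6,30,0],0,0],[[-6,30,0],0,0],[[-6,30,0],0,0],[[-6,30,0],0,0],[[-6,30,0],0,0],[[-6,28,0],0,0],[[0,0,0],0,0],[[0,0,0],0,0]]'

```text
clock: 18.7
eef_pos: [582.4, -374.8, 320.2]
tcp_rot: [-3.125, 0.03, 0.037]
contact_force: [0.5, 0.4, -3.6]
opening: 0.335
```

```bash
python3 -c "
from h import *
st();gto(586,-362.3,110,.075,157);weigh(3)"
```

```text
{'clock': 18.7, 'eef_pos': [582.379, -374.766, 320.167], 'tcp_rot': [-3.125, 0.03, 0.037], 'contact_force': [0.497, 0.415, -3.6], 'opening': 0.335, 'qpos': [-0.573, 0.544, 1.532, -0.004, 1.099, 0.963]}
g [ 577.7 -372.4  163.3] now [10.3 -8.9 53.1] turn -0.038 after [10.6 -8.5 53.1]
F [ 0.2  -0.17 -3.14] [0.26 0.44 0.38]
```

Call:
step_arm --commands '[[[5,-4,20],-0.038,0],[[5,-4,20],0,0],[[0,0,5],0,0],[[0,0,0],0,0],[[0,0,0],0,0]]'

```text
clock: 19.48
eef_pos: [591.8, -362.3, 270.8]
tcp_rot: [-3.123, 0.03, 0.081]
contact_force: [-0.7, -0.1, -3.0]
opening: 0.335
```

```bash
python3 - <<'E'
from tube import *
st();gto(586,-362.3,55,.075,157)
m,f=find();cv2.imwrite('pics/w5.png',cv2.resize(f,(800,600)))
a=.075;c=np.array([586,-362.3]);X=np.array([np.cos(a),np.sin(a)]);Y=np.array([-X[1],X[0]])
print((proj(m,[[*(c+X*i+Y*k),75] for i in(35,-35) for k in (-21,21)])*1.5625).round().tolist())
E
```

```text
{'clock': 19.475, 'eef_pos': [591.8, -362.284, 270.81], 'tcp_rot': [-3.123, 0.03, 0.081], 'contact_force': [-0.713, -0.113, -2.956], 'opening': 0.335, 'qpos': [-0.551, 0.6, 1.558, -0.003, 1.019, 0.941]}
g [ 586.8 -359.8  113.9] now [ 0.7  3.6 58.9] turn 0.006 after [ 0.8  3.6 58.9]
[[480.0, 257.0], [348.0, 256.0], [470.0, 450.0], [352.0, 448.0]]
```

View pics/w5.png

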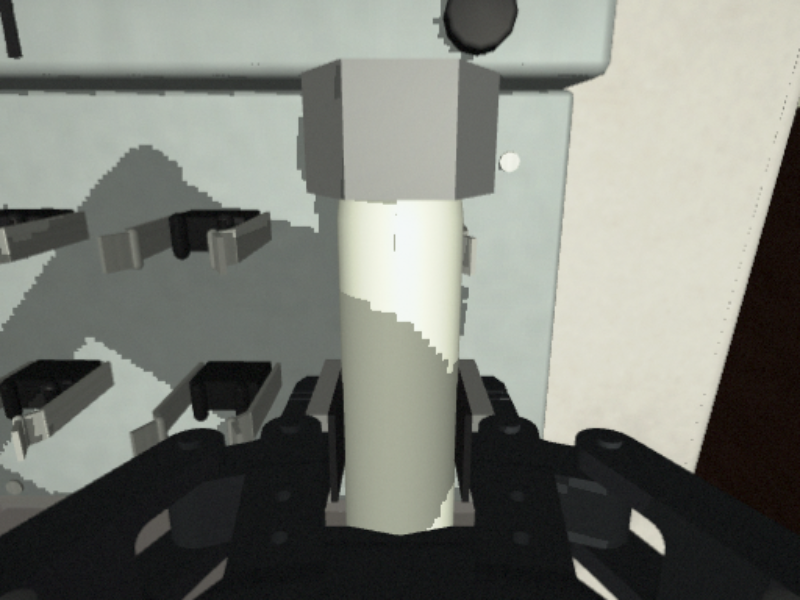

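The tube is held at columns 340–460. The right lip of the far clip at (470,250) matches the prediction to about 1 mm. Shift 3.6 mm and descend.

Call:
step_arm --commands '[[[1,3.6,0],0,0],[[0,0,10],0,0],[[0,0,10],0,0],[[0,0,10],0,0],[[0,0,0],0,0],[[0,0,0],0,0]]'

```text
clock: 20.27
eef_pos: [592.1, -366.1, 239.2]
tcp_rot: [-3.124, 0.029, 0.081]
contact_force: [0.2, 0.1, -4.1]
opening: 0.332
```

```bash
python3 -c "
from h import *
st();gto(586,-362.5,55,.075,157)"
```

```text
{'clock': 20.275, 'eef_pos': [592.057, -366.137, 239.243], 'tcp_rot': [-3.124, 0.029, 0.081], 'contact_force': [0.184, 0.085, -4.107], 'opening': 0.332, 'qpos': [-0.555, 0.64, 1.568, -0.004, 0.968, 0.937]}
g [ 587.2 -363.7   82.3] now [-0.3 -0.8 27.4] turn 0.006 after [-0.3 -0.8 27.4]
```

Call:
step_arm --commands '[[[0,-0.8,4],0,0],[[0,0,4],0,0],[[0,0,4],0,0],[[0,0,0],0,0]]' --force 80

```text
clock: 20.78
eef_pos: [592.5, -365.3, 228.4]
tcp_rot: [-3.125, 0.027, 0.081]
contact_force: [-0.9, -0.1, -2.3]
opening: 0.323
```

Call:
step_arm --commands '[[[0,0,4],0,0],[[0,0,4],0,0]]'

```text
clock: 21.02
eef_pos: [593.2, -365.4, 222.7]
tcp_rot: [-3.127, 0.024, 0.08]
contact_force: [-0.6, 2.6, 5.0]
opening: 0.327
```

Call:
step_arm --commands '[[[0,0,4],0,0],[[0,0,4],0,0]]'

```text
clock: 21.28
eef_pos: [593.2, -365.0, 214.8]
tcp_rot: [-3.127, 0.023, 0.081]
contact_force: [0.9, 0.9, -4.1]
opening: 0.323
```

Call:
step_arm --commands '[[[0,0,3],0,0],[[0,0,3],0,0]]'

```text
clock: 21.52
eef_pos: [593.0, -365.1, 211.6]
tcp_rot: [-3.126, 0.024, 0.081]
contact_force: [-13.2, 9.5, 43.2]
opening: 0.327
```

Call:
step_arm --commands '[[[0,0,4],0,0],[[0,0,4],0,0]]'

```text
clock: 21.78
eef_pos: [593.0, -365.2, 211.7]
tcp_rot: [-3.126, 0.024, 0.08]
contact_force: [-11.9, 9.1, 35.3]
opening: 0.323
```

Call:
step_arm --commands '[[[0,0,-1],0,0],[[0,0,0],0,0.65],[[0,0,0],0,0.65],[[0,0,0],0,0.65],[[0,0,0],0,0.65],[[0,0,-20],0,0.65],[[0,0,-30],0,0.65],[[0,0,-40],0,0.65],[[0,0,-40],0,1],[[0,0,-30],0,1],[[0,0,0],0,1]]'

```text
clock: 23.15
eef_pos: [597.5, -368.0, 384.4]
tcp_rot: [-3.13, 0.019, 0.08]
contact_force: [0.1, -0.8, 0.7]
opening: 1.001
```

```bash
python3 - <<'E'
from tube import *
st();gto(608,104,200,-.26,157)
f=grab_frame('scene');t=grab_frame('top');w=grab_frame('wrist')
cv2.imwrite('pics/c6.png',np.hstack([cv2.resize(w,(400,300)),cv2.resize(t[140:270,190:400],(400,300))]))
cv2.imwrite('pics/c6.png',np.vstack([cv2.imread('pics/c6.png'),cv2.resize(f[100:300,150:420],(800,300*2-300))]))
m=camera_model('top');hsv=cv2.cvtColor(t,cv2.COLOR_BGR2HSV)
mask=((t.min(2)>150)&(hsv[...,1]<30)).astype(np.uint8)
n,l,s,c=cv2.connectedComponentsWithStats(mask)
for i in range(1,n):
    if 60<s[i][4]<1500:
        p=cv2.findContours((l==i).astype(np.uint8),cv2.RETR_EXTERNAL,2)[0][0]
        w=plane(m,p.reshape(-1,2),27)[:,:2].astype(np.float32)
        print(s[i],cv2.minAreaRect(w))
E
```

```text
{'clock': 23.15, 'eef_pos': [597.466, -367.994, 384.358], 'tcp_rot': [-3.13, 0.019, 0.08], 'contact_force': [0.099, -0.829, 0.689], 'opening': 1.001, 'qpos': [-0.554, 0.495, 1.462, -0.002, 1.207, 0.938]}
g [ 594.3 -366.4  227.4] now [  51.9 -467.5   31.8] turn 0.34 after [-107.1 -458.    31.8]
[268   1  17  42 235] ((1137.82568359375, -98.80068969726562), (46.77802658081055, 133.00230407714844), 87.3248291015625)
[289  14   9  25  62] ((1123.3975830078125, -155.5177764892578), (17.135751724243164, 81.4708251953125), 71.46138000488281)
[214  82  47  24  72] ((913.3135986328125, 14.756797790527344), (141.7613983154297, 67.59551239013672), 84.85789489746094)
[216 101  25  23 145] ((856.931884765625, 44.692848205566406), (72.08700561523438, 48.9126091003418), 27.793869018554688)
[367 102  38  47 439] ((820.1405639648438, -435.48980712890625), (128.94590759277344, 93.35771179199219), 14.0024995803833)
[303 123  17  17 177] ((796.0211791992188, -209.11219787597656), (47.85319519042969, 49.045684814453125), 27.001482009887695)
[410 159  44  36 578] ((666.5674438476562, -575.9718017578125), (135.3779296875, 42.66849899291992), 57.162906646728516)
[198 173  16  36 227] ((607.6085205078125, 104.34049224853516), (18.964384078979492, 108.66242218017578), 75.0803451538086)
[363 226  15  17 130] ((489.6051330566406, -387.4742126464844), (27.90296173095703, 45.267601013183594), 59.36083221435547)
[256 233   7  33 194] ((438.791259765625, -59.69957733154297), (94.29631042480469, 17.82075309753418), 1.3305013179779053)
[417 262  15  17 128] ((388.34088134765625, -550.4359130859375), (27.825794219970703, 43.44626998901367), 60.02833938598633)
[188 355  57  29 898] ((56.26954650878906, 57.86835479736328), (149.05978393554688, 88.03927612304688), 58.74273681640625)
```

View pics/c6.png

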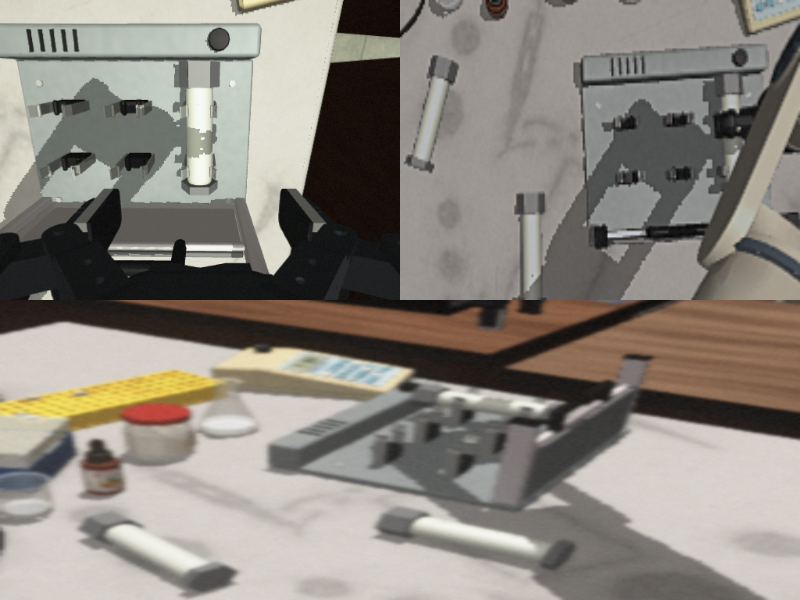

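Tube A sits in station 2. The third tube was knocked to about (439,-60). Next is tube B at (608,104).

Call:
step_arm --commands '[[[0,0,0],0.17,1],[[0,0,0],0.17,1],[[0,0,0],0,1],[[-7,-30,0],0,1],[[-7,-30,0],0,1],[[-7,-30,0],0,1],[[-7,-30,0],0,1],[[-7,-30,0],0,1],[[-7,-30,0],0,1],[[-7,-30,0],0,1],[[-7,-30,0],0,1],[[-7,-30,2],0,1],[[-7,-30,4],0,1],[[-7,-30,4],0,1],[[-7,-30,4],0,1],[[-7,-30,4],0,1],[[-7,-30,4],0,1],[[-7,-20,4],0,1],[[0,0,0],0,1]]'

```text
clock: 25.68
eef_pos: [590.7, 100.5, 342.3]
tcp_rot: [-3.131, 0.06, -0.198]
contact_force: [0.2, 0.4, -0.1]
opening: 1.0
```

Call:
step_arm --commands '[[[0,0,0],0,1]]'

```text
clock: 25.8
eef_pos: [590.7, 100.0, 342.0]
tcp_rot: [-3.132, 0.06, -0.197]
contact_force: [-0.0, -0.6, -0.2]
opening: 1.0
```

```bash
python3 - <<'E'
from tube import *
st();gto(608,104,51,-.26)
m=camera_model('wrist')
E
```

```text
{'clock': 25.8, 'eef_pos': [590.669, 100.021, 342.033], 'tcp_rot': [-3.132, 0.06, -0.197], 'contact_force': [-0.03, -0.56, -0.156], 'opening': 1.0, 'qpos': [0.157, 0.392, 1.728, 0.034, 1.074, 1.908]}
g [581.9 103.3 187.3] now [ 33.6  -4.4 134.6] turn 0.063 after [ 33.3  -6.6 134.6]
```

Call:
step_arm --commands '[[[8,-2,10],0.063,1],[[8,-2,10],0,1],[[8,-2,10],0,1],[[8,0,10],0,1],[[0,0,20],0,1],[[0,0,20],0,1],[[0,0,15],0,1],[[0,0,0],0,1],[[0,0,0],0,1]]'

```text
clock: 26.92
eef_pos: [621.0, 96.2, 240.6]
tcp_rot: [-3.136, 0.06, -0.258]
contact_force: [0.3, -0.5, 0.4]
opening: 1.0
```

```bash
python3 - <<'E'
from tube import *
st();gto(608,104,25,-.26);m,f=find('pics/w7.png')
print(proj(m,[[608+.966*k,104-.257*k,19] for k in(-55,0,55)]).round().tolist())
E
```

```text
{'clock': 26.925, 'eef_pos': [621.042, 96.165, 240.617], 'tcp_rot': [-3.136, 0.06, -0.258], 'contact_force': [0.281, -0.517, 0.43], 'opening': 1.0, 'qpos': [0.144, 0.557, 1.723, 0.036, 0.914, 1.95]}
g [612.4  99.4  85.9] now [-1.8 -3.  61.1] turn 0.002 after [-1.8 -3.  61.1]
[[252.0, 293.0], [252.0, 215.0], [252.0, 122.0]]
```

View pics/w7.png

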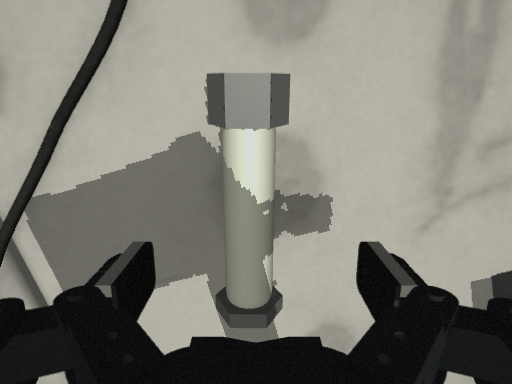

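The tube is centred at column 250. The cap edge at row 127 puts it about 3 mm nearer than predicted. Descend and grip.

Call:
step_arm --commands '[[[-3,-2,10],0,1],[[-2,-2,15],0,1],[[0,0,15],0,1],[[0,0,14],0,1],[[0,0,8],0,1],[[0,0,0],0,1],[[0,0,0],0,1],[[0,0,0],0,0],[[0,0,0],0,0],[[0,0,0],0,0],[[0,0,0],0,0],[[0,0,0],0,0],[[0,0,0],0,0]]' --force 50

```text
clock: 28.6
eef_pos: [614.0, 103.1, 176.6]
tcp_rot: [-3.135, 0.057, -0.258]
contact_force: [-0.1, 0.6, -0.0]
opening: 0.335
```

Call:
step_arm --commands '[[[0,0,-10],0,0],[[0,0,-15],0,0],[[0,0,-15],0,0],[[0,0,0],0,0],[[0,0,0],0,0]]'

```text
clock: 29.22
eef_pos: [616.2, 102.3, 219.8]
tcp_rot: [-3.134, 0.056, -0.258]
contact_force: [-0.0, 0.1, -3.6]
opening: 0.337
```

```bash
python3 -c "
from h import *
st();weigh();gto(605.3,105.5,60,.075)"
```

```text
{'clock': 29.225, 'eef_pos': [616.155, 102.27, 219.847], 'tcp_rot': [-3.134, 0.056, -0.258], 'contact_force': [-0.009, 0.134, -3.608], 'opening': 0.337, 'qpos': [0.154, 0.58, 1.742, 0.038, 0.869, 1.958]}
F [-0.26  0.03 -2.7 ] [0.65 0.29 0.45]
g [607.8 105.5  64.5] now [-2.1  0.7  4.6] turn -0.333 after [-2.2 -0.   4.6]
```

Weight is about 2.7 N, so this one is full too. It goes to station 1.

Call:
step_arm --commands '[[[0,0,-20],0,0],[[0,0,-20],0,0],[[0,0,-20],0,0],[[0,0,-20],0,0],[[0,0,-20],0,0],[[0,0,-10],-0.11,0],[[0,0,0],-0.11,0],[[0,0,0],-0.11,0],[[0,0,0],0,0],[[0,0,0],0,0]]'

```text
clock: 30.78
eef_pos: [623.0, 99.7, 344.3]
tcp_rot: [-3.116, 0.044, 0.079]
contact_force: [-0.4, 0.1, -2.6]
opening: 0.34
```

```bash
python3 -c "
from h import *
st();gto(580,-282.5,160,.075,157)"
```

```text
{'clock': 30.775, 'eef_pos': [623.015, 99.683, 344.335], 'tcp_rot': [-3.116, 0.044, 0.079], 'contact_force': [-0.422, 0.07, -2.598], 'opening': 0.34, 'qpos': [0.149, 0.433, 1.658, 0.032, 1.094, 1.626]}
g [615.7 103.1 187.5] now [-64.7 382.3  20.7] turn 0.004 after [-63.2 382.5  20.7]
```

Call:
step_arm --commands '[[[-3,20,0],0,0],[[-3,20,0],0,0],[[-3,20,0],0,0],[[-3,20,0],0,0],[[-3,20,0],0,0],[[-3,20,0],0,0],[[-3,20,0],0,0],[[-3,20,0],0,0],[[-3,20,0],0,0],[[-3,20,0],0,0],[[-3,20,0],0,0],[[-3,20,0],0,0],[[-3,20,0],0,0],[[-3,20,0],0,0],[[-3,20,0],0,0],[[-3,20,0],0,0],[[-3,20,0],0,0],[[-3,20,0],0,0],[[0,0,0],0,0],[[0,0,0],0,0]]'

```text
clock: 33.28
eef_pos: [593.4, -290.8, 337.1]
tcp_rot: [-3.116, 0.045, 0.073]
contact_force: [-0.8, -0.6, -2.7]
opening: 0.335
```

```bash
python3 -c "
from h import *
st();weigh(2);gto(580,-282.5,100,.075,157)"
```

```text
{'clock': 33.275, 'eef_pos': [593.374, -290.845, 337.071], 'tcp_rot': [-3.116, 0.045, 0.073], 'contact_force': [-0.775, -0.612, -2.677], 'opening': 0.335, 'qpos': [-0.458, 0.486, 1.59, -0.001, 1.117, 1.041]}
F [ 0.17 -0.28 -2.5 ] [0.95 0.33 0.18]
g [ 586.2 -287.1  180.4] now [-2.3 -3.  80.7] turn -0.001 after [-2.3 -3.  80.7]
```

Call:
step_arm --commands '[[[-2,-3,15],0,0],[[0,0,20],0,0],[[0,0,20],0,0],[[0,0,20],0,0],[[0,0,18],0,0],[[0,0,0],0,0],[[0,0,0],0,0]]'

```text
clock: 34.25
eef_pos: [586.2, -281.9, 238.4]
tcp_rot: [-3.117, 0.046, 0.078]
contact_force: [1.0, -1.4, -1.0]
opening: 0.333
```

```bash
python3 - <<'E'
from tube import *
st();gto(580,-282.5,55,.075,157)
m,f=find();cv2.imwrite('pics/w8.png',f)
a=.075;c=np.array([580,-282.5]);X=np.array([np.cos(a),np.sin(a)]);Y=np.array([-X[1],X[0]])
print((proj(m,[[*(c+X*i+Y*k),75] for i in(35,-35) for k in (-19,19)])).round().tolist())
E
```

```text
{'clock': 34.25, 'eef_pos': [586.225, -281.866, 238.427], 'tcp_rot': [-3.117, 0.046, 0.078], 'contact_force': [1.004, -1.368, -0.956], 'opening': 0.333, 'qpos': [-0.45, 0.587, 1.672, -0.002, 0.934, 1.044]}
g [ 578.8 -278.5   81.6] now [ 2.1  4.7 26.5] turn 0.003 after [ 2.1  4.7 26.5]
[[317.0, 177.0], [222.0, 176.0], [308.0, 323.0], [226.0, 321.0]]
```

View pics/w8.png

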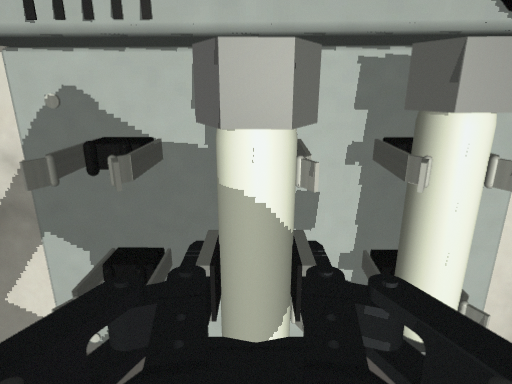

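The right lip of station 1 is at column 318, as predicted. Shift 4.7 mm right and press in.

Call:
step_arm --commands '[[[1,3,-3],0,0],[[1,2,0],0,0],[[0,0,0],0,0],[[0,0,0],0,0]]' --force 80

```text
clock: 34.8
eef_pos: [589.2, -286.9, 243.0]
tcp_rot: [-3.116, 0.044, 0.078]
contact_force: [-0.3, 0.2, -3.8]
opening: 0.323
```

```bash
python3 -c "
from h import *
gto(580,-282.5,55,.075,157)"
```

```text
g [ 582.1 -283.5   86.2] now [-0.6 -0.4 31.3] turn 0.003 after [-0.6 -0.4 31.3]
```

Call:
step_arm --commands '[[[0,-0.4,4],0,0],[[0,0,4],0,0],[[0,0,4],0,0],[[0,0,4],0,0]]'

```text
clock: 35.3
eef_pos: [589.2, -286.5, 227.6]
tcp_rot: [-3.118, 0.042, 0.078]
contact_force: [-0.7, 0.9, 9.4]
opening: 0.331
```

Call:
step_arm --commands '[[[0,0,4],0,0],[[0,0,4],0,0]]'

```text
clock: 35.55
eef_pos: [589.8, -286.5, 221.2]
tcp_rot: [-3.119, 0.039, 0.078]
contact_force: [0.6, 0.9, 2.7]
opening: 0.321
```

Call:
step_arm --commands '[[[0,0,4],0,0],[[0,0,3],0,0]]'

```text
clock: 35.8
eef_pos: [589.4, -286.1, 213.3]
tcp_rot: [-3.119, 0.039, 0.078]
contact_force: [1.2, -1.2, -1.0]
opening: 0.324
```

Call:
step_arm --commands '[[[0,0,3],0,0]]'

```text
clock: 35.92
eef_pos: [589.6, -286.3, 212.3]
tcp_rot: [-3.119, 0.039, 0.078]
contact_force: [-11.4, 5.1, 44.7]
opening: 0.326
```

Seated: 45 N reaction at TCP 212.3. Release and go to the third tube.

Call:
step_arm --commands '[[[0,0,-1],0,0],[[0,0,0],0,0.65],[[0,0,0],0,0.65],[[0,0,0],0,0.65],[[0,0,0],0,0.65],[[0,0,-20],0,0.65],[[0,0,-25],0,0.65],[[0,0,-25],0,0.65],[[0,0,-25],0,1],[[0,0,-25],0,1],[[0,0,-25],0,1],[[0,0,0],0,1],[[0,0,0],0,1]]'

```text
clock: 37.55
eef_pos: [596.0, -289.5, 371.5]
tcp_rot: [-3.122, 0.033, 0.078]
contact_force: [0.0, 0.2, -0.2]
opening: 0.999
```

```bash
python3 - <<'E'
from tube import *
st();gto(431,-60,185,.025)
t=grab_frame('top')
m=camera_model('top');hsv=cv2.cvtColor(t,cv2.COLOR_BGR2HSV)
mask=((t.min(2)>150)&(hsv[...,1]<30)).astype(np.uint8)
n,l,s,c=cv2.connectedComponentsWithStats(mask)
for i in range(1,n):
    if 60<s[i][4]<300 and 180<s[i][0]<350 and s[i][1]>140:
        p=cv2.findContours((l==i).astype(np.uint8),cv2.RETR_EXTERNAL,2)[0][0]
        w=plane(m,p.reshape(-1,2),27)[:,:2].astype(np.float32)
        print(s[i],cv2.minAreaRect(w))
E
```

```text
{'clock': 37.55, 'eef_pos': [595.98, -289.482, 371.519], 'tcp_rot': [-3.122, 0.033, 0.078], 'contact_force': [0.028, 0.213, -0.203], 'opening': 0.999, 'qpos': [-0.454, 0.451, 1.563, -0.0, 1.167, 1.039]}
g [ 590.6 -286.9  216.6] now [-140.4 -237.8   40.9] turn 0.053 after [-152.7 -230.1   40.9]
[323 230  15  16 131] ((475.2125549316406, -269.42926025390625), (26.481542587280273, 43.98542404174805), 64.1303939819336)
[236 357  29  19 181] ((104.01187896728516, -43.113643646240234), (89.26325988769531, 25.731779098510742), 59.790924072265625)
```

Call:
step_arm --commands '[[[-12,-19,0],0.05,1],[[-12,-19,0],0,1],[[-12,-19,0],0,1],[[-12,-19,0],0,1],[[-12,-19,0],0,1],[[-12,-19,0],0,1],[[-12,-19,0],0,1],[[-12,-19,0],0,1],[[-12,-19,0],0,1],[[-12,-19,0],0,1],[[-12,-19,0],0,1],[[-12,-19,0],0,1],[[0,0,0],0,1],[[0,0,0],0,1]]'

```text
clock: 39.35
eef_pos: [436.3, -55.5, 374.4]
tcp_rot: [-3.119, 0.046, 0.026]
contact_force: [0.1, -0.2, -0.5]
opening: 0.994
```

```bash
python3 - <<'E'
from tube import *
st();gto(431,-60,50,.025);m,f=find('pics/w9.png')
print(proj(m,[[431+k,-60+.025*k,19] for k in(-55,0,55)]).round().tolist())
E
```

```text
{'clock': 39.35, 'eef_pos': [436.272, -55.457, 374.419], 'tcp_rot': [-3.119, 0.046, 0.026], 'contact_force': [0.14, -0.215, -0.536], 'opening': 0.994, 'qpos': [-0.135, 0.111, 2.028, 0.017, 1.052, 1.401]}
g [429.  -52.2 219.6] now [  9.6  11.7 169.1] turn 0.001 after [  9.6  11.7 169.1]
[[269.0, 212.0], [269.0, 159.0], [270.0, 100.0]]
```

View pics/w9.png

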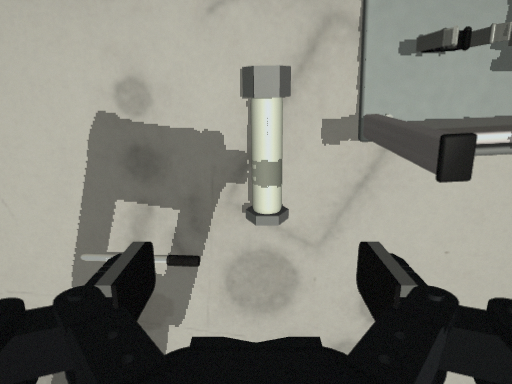

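Third tube: cap edge at row 98, foot at row 209, column 267, close to prediction. Centre ≈ (432.5,-59).

Call:
step_arm --commands '[[[5,5,10],0,1],[[5,5,20],0,1],[[0,0,20],0,1],[[0,0,20],0,1],[[0,0,20],0,1],[[0,0,20],0,1],[[0,0,20],0,1],[[0,0,20],0,1],[[0,0,0],0,1],[[0,0,0],0,1]]'

```text
clock: 40.65
eef_pos: [443.8, -68.6, 213.4]
tcp_rot: [-3.12, 0.047, 0.02]
contact_force: [-0.1, 0.2, -0.1]
opening: 0.998
```

```bash
python3 - <<'E'
from tube import *
st();gto(432.5,-59,21,.025);m,f=find('pics/w10.png')
print(proj(m,[[432.5+k,-59+.025*k,19] for k in(-55,0,55)]).round().tolist())
# tube mask: cap edge row and columns of the bare part
g=f.astype(int).min(2);bw=(g[:,120:400]>0)
for r in (100,130,160,190,220): 
    row=cv2.GaussianBlur(f,(3,3),0)[r,200:330].astype(int).mean(1); d=np.abs(np.diff(row)); print(r,[(200+i,int(d[i])) for i in np.argsort(-d)[:6]])
c=f[:,262].astype(int).mean(1);d=np.diff(c);print([(i,int(d[i])) for i in np.argsort(-abs(d))[:10]])
E
```

```text
{'clock': 40.65, 'eef_pos': [443.756, -68.592, 213.41], 'tcp_rot': [-3.12, 0.047, 0.02], 'contact_force': [-0.113, 0.223, -0.082], 'opening': 0.998, 'qpos': [-0.161, 0.393, 2.128, 0.02, 0.671, 1.374]}
g [436.4 -65.4  58.6] now [-2.  -5.7 37.9] turn -0.005 after [-1.9 -5.7 37.9]
[[248.0, 321.0], [247.0, 233.0], [246.0, 127.0]]
100 [(np.int64(208), 32), (np.int64(286), 32), (np.int64(262), 26), (np.int64(285), 23), (np.int64(207), 22), (np.int64(261), 18)]
130 [(np.int64(204), 34), (np.int64(203), 18), (np.int64(205), 17), (np.int64(210), 12), (np.int64(268), 11), (np.int64(270), 11)]
160 [(np.int64(271), 20), (np.int64(211), 13), (np.int64(210), 13), (np.int64(272), 10), (np.int64(212), 10), (np.int64(269), 10)]
190 [(np.int64(266), 26), (np.int64(271), 25), (np.int64(272), 14), (np.int64(265), 13), (np.int64(269), 12), (np.int64(268), 10)]
220 [(np.int64(271), 10), (np.int64(272), 8), (np.int64(269), 5), (np.int64(214), 5), (np.int64(215), 5), (np.int64(268), 4)]
[(np.int64(331), -73), (np.int64(277), 66), (np.int64(176), -66), (np.int64(332), -61), (np.int64(61), -59), (np.int64(128), 24), (np.int64(60), -19), (np.int64(341), -18), (np.int64(340), -17), (np.int64(276), 15)]
```

Call:
step_arm --commands '[[[-2,-4,5],0,1],[[-1,-4,10],0,1],[[0,0,12],0,1],[[0,0,10],0,1],[[0,0,0],0,1],[[0,0,0],0,1],[[0,0,0],0,0],[[0,0,0],0,0],[[0,0,0],0,0],[[0,0,0],0,0],[[0,0,0],0,0],[[0,0,0],0,0]]' --force 50

```text
clock: 42.2
eef_pos: [439.4, -59.5, 176.1]
tcp_rot: [-3.121, 0.043, 0.02]
contact_force: [0.3, 0.4, -1.6]
opening: 0.328
```

Call:
step_arm --commands '[[[0,0,-10],0,0],[[0,0,-15],0,0],[[0,0,-15],0,0],[[0,0,0],0,0],[[0,0,0],0,0]]'

```text
clock: 42.82
eef_pos: [440.5, -60.2, 217.8]
tcp_rot: [-3.121, 0.045, 0.02]
contact_force: [-0.7, -0.3, -2.3]
opening: 0.336
```

```bash
python3 -c "
from h import *
st();weigh();gto(432,-58,200,.075)"
```

```text
{'clock': 42.825, 'eef_pos': [440.487, -60.174, 217.813], 'tcp_rot': [-3.121, 0.045, 0.02], 'contact_force': [-0.721, -0.314, -2.332], 'opening': 0.336, 'qpos': [-0.144, 0.379, 2.136, 0.021, 0.674, 1.39]}
F [-0.35  0.03 -2.7 ] [0.47 0.43 0.25]
g [433.3 -57.1  62.7] now [  -7.7   -2.  -137.1] turn -0.055 after [  -7.5   -2.4 -137.1]
```

Weight is about 2.7 N, full. It goes to station 0, moving ahead first and then sideways to clear the guard.

Call:
step_arm --commands '[[[0,0,-20],-0.05,0],[[0,0,-20],0,0],[[0,0,-20],0,0],[[0,0,-20],0,0],[[0,0,-20],0,0],[[0,0,-20],0,0],[[20,0,0],0,0],[[20,0,0],0,0],[[20,0,0],0,0],[[20,0,0],0,0],[[20,0,0],0,0],[[15,0,0],0,0],[[0,0,0],0,0],[[0,0,0],0,0]]'

```text
clock: 44.88
eef_pos: [561.4, -53.9, 330.4]
tcp_rot: [-3.116, 0.056, 0.072]
contact_force: [-0.1, 0.3, -4.2]
opening: 0.34
```

```bash
python3 -c "
from h import *
st();gto(574,-202.7,160,.075,157)"
```

```text
{'clock': 44.875, 'eef_pos': [561.379, -53.917, 330.361], 'tcp_rot': [-3.116, 0.056, 0.072], 'contact_force': [-0.118, 0.266, -4.213], 'opening': 0.34, 'qpos': [-0.103, 0.357, 1.812, 0.018, 1.032, 1.387]}
g [552.4 -50.5 173.7] now [ 11.4 153.6   9.1] turn -0.003 after [ 10.9 153.6   9.1]
```

Call:
step_arm --commands '[[[10,0,-15],0,0],[[8,0,-15],0,0],[[0,18,0],0,0],[[0,18,0],0,0],[[0,18,0],0,0],[[0,18,0],0,0],[[0,18,0],0,0],[[0,18,0],0,0],[[0,18,0],0,0],[[0,18,0],0,0],[[0,0,0],0,0],[[0,0,0],0,0]]'

```text
clock: 46.38
eef_pos: [591.8, -208.8, 357.8]
tcp_rot: [-3.116, 0.056, 0.07]
contact_force: [-0.6, -0.3, -2.7]
opening: 0.335
```

```bash
python3 -c "
from h import *
st();gto(575,-202.7,90,.075,157);weigh(2)"
```

```text
{'clock': 46.375, 'eef_pos': [591.789, -208.763, 357.825], 'tcp_rot': [-3.116, 0.056, 0.07], 'contact_force': [-0.624, -0.299, -2.653], 'opening': 0.335, 'qpos': [-0.342, 0.418, 1.647, 0.001, 1.137, 1.16]}
g [ 582.7 -205.4  201.1] now [ -1.3  -0.4 111.4] turn -0.005 after [ -1.3  -0.4 111.4]
F [-0.22 -0.06 -2.7 ] [0.4  0.24 0.04]
```

Call:
step_arm --commands '[[[-1,0,20],-0.005,0],[[0,0,20],0,0],[[0,0,20],0,0],[[0,0,20],0,0],[[0,0,18],0,0],[[0,0,0],0,0],[[0,0,0],0,0]]'

```text
clock: 47.35
eef_pos: [586.4, -203.0, 259.1]
tcp_rot: [-3.117, 0.053, 0.08]
contact_force: [0.6, 0.8, -3.6]
opening: 0.336
```

```bash
python3 - <<'E'
from tube import *
st();gto(575,-202.7,55,.075,157)
m,f=find();cv2.imwrite('pics/w11.png',f)
a=.075;c=np.array([574,-202.7]);X=np.array([np.cos(a),np.sin(a)]);Y=np.array([-X[1],X[0]])
print((proj(m,[[*(c+X*i+Y*k),75] for i in(35,-35) for k in (-19,19)])).round().tolist())
E
```

```text
{'clock': 47.35, 'eef_pos': [586.353, -203.001, 259.124], 'tcp_rot': [-3.117, 0.053, 0.08], 'contact_force': [0.565, 0.828, -3.57], 'opening': 0.336, 'qpos': [-0.336, 0.524, 1.731, 0.002, 0.945, 1.154]}
g [ 577.8 -199.7  102.4] now [-0.5  3.9 47.4] turn 0.005 after [-0.4  3.9 47.4]
[[307.0, 175.0], [225.0, 174.0], [300.0, 303.0], [228.0, 302.0]]
```

View pics/w11.png

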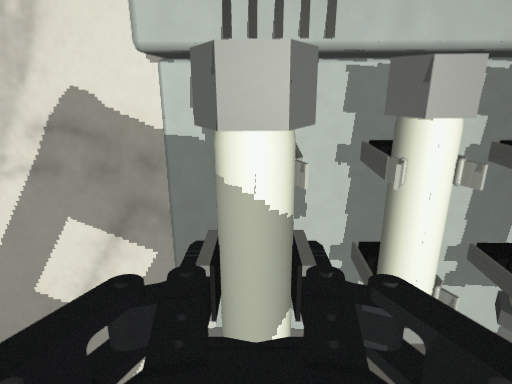

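The right lip of station 0 is at column 308 (predicted 307). Align, descend and press in.

Call:
step_arm --commands '[[[0,4,0],0,0],[[0,0,10],0,0],[[0,0,8],0,0],[[0,0,0],0,0],[[0,0,0],0,0]]' --force 80

```text
clock: 48.02
eef_pos: [586.0, -207.2, 241.0]
tcp_rot: [-3.117, 0.051, 0.079]
contact_force: [0.2, -0.9, -3.4]
opening: 0.321
```

```bash
python3 -c "
from h import *
gto(575,-202.7,55,.075,157)"
```

```text
g [ 577.7 -204.1   84.3] now [-1.  -0.9 29.4] turn 0.004 after [-1.  -0.9 29.4]
```

Call:
step_arm --commands '[[[-1,-1,4],0,0],[[0,0,4],0,0],[[0,0,4],0,0],[[0,0,4],0,0]]'

```text
clock: 48.52
eef_pos: [585.2, -206.4, 226.4]
tcp_rot: [-3.119, 0.047, 0.079]
contact_force: [-1.1, 0.2, 9.3]
opening: 0.326
```

Call:
step_arm --commands '[[[0,0,4],0,0],[[0,0,4],0,0]]'

```text
clock: 48.78
eef_pos: [585.8, -206.3, 220.0]
tcp_rot: [-3.12, 0.044, 0.079]
contact_force: [-0.1, 1.0, 0.9]
opening: 0.324
```

Call:
step_arm --commands '[[[0,0,4],0,0]]'

```text
clock: 48.9
eef_pos: [585.6, -206.1, 215.7]
tcp_rot: [-3.12, 0.044, 0.079]
contact_force: [0.5, -0.0, -3.7]
opening: 0.323
```

Call:
step_arm --commands '[[[0,0,3],0,0]]'

```text
clock: 49.02
eef_pos: [585.2, -206.0, 212.1]
tcp_rot: [-3.12, 0.045, 0.079]
contact_force: [-3.0, 0.0, 19.3]
opening: 0.324
```

Call:
step_arm --commands '[[[0,0,3],0,0]]'

```text
clock: 49.15
eef_pos: [585.4, -206.1, 211.6]
tcp_rot: [-3.12, 0.045, 0.079]
contact_force: [-14.9, 4.5, 55.1]
opening: 0.328
```

Call:
step_arm --commands '[[[0,0,-1],0,0],[[0,0,0],0,0.65],[[0,0,0],0,0.65],[[0,0,0],0,0.65],[[0,0,0],0,0.65],[[0,0,-20],0,0.65],[[0,0,-25],0,0.65],[[0,0,-25],0,0.65],[[0,0,-25],0,1],[[0,0,-25],0,1],[[0,0,-25],0,1],[[0,0,-25],0,1],[[0,0,0],0,1]]'

```text
clock: 50.78
eef_pos: [593.9, -209.6, 398.0]
tcp_rot: [-3.123, 0.038, 0.079]
contact_force: [0.3, 0.5, -0.4]
opening: 0.999
```

```bash
python3 - <<'E'
from tube import *
st();gto(475.5,-291,200,1.636,155)
w=grab_frame('wrist');s=grab_frame('scene')
cv2.imwrite('pics/c12.png',np.hstack([w,cv2.resize(s[110:260,230:400],(435,384))])[:, :800])
E
```

```text
{'clock': 50.775, 'eef_pos': [593.944, -209.607, 398.019], 'tcp_rot': [-3.123, 0.038, 0.079], 'contact_force': [0.348, 0.539, -0.389], 'opening': 0.999, 'qpos': [-0.342, 0.378, 1.613, 0.002, 1.193, 1.15]}
g [ 587.9 -207.2  243.2] now [-116.9   75.5   46.2] turn -1.557 after [ -77.1 -115.8   46.2]
```

View pics/c12.png

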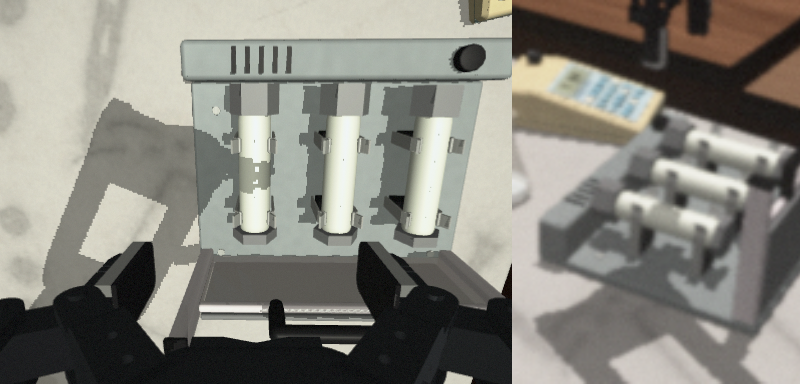

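All three tubes are in their stations, level, gripped by both clips, with caps toward the housing. Now the guard.

Call:
step_arm --commands '[[[0,0,0],-0.156,1],[[0,0,0],-0.156,1],[[0,0,0],-0.156,1],[[0,0,0],-0.156,1],[[0,0,0],-0.156,1],[[0,0,0],-0.156,1],[[0,0,0],-0.156,1],[[0,0,0],-0.156,1],[[0,0,0],-0.156,1],[[0,0,0],-0.156,1],[[0,0,0],0,1],[[-13,-19,0],0,1],[[-13,-19,0],0,1],[[-13,-19,0],0,1],[[-13,-19,0],0,1],[[-13,-19,0],0,1],[[-13,-19,0],0,1],[[0,0,0],0,1],[[0,0,0],0,1]]'

```text
clock: 53.25
eef_pos: [472.9, -305.6, 385.7]
tcp_rot: [-3.076, -0.032, 1.672]
contact_force: [-0.8, -0.5, -0.6]
opening: 0.997
```

```bash
python3 - <<'E'
from tube import *
st();gto(475.5,-293,140,1.64,150);m,f=find()
print(proj(m,[[475.5,-293,140],[470.5,-233,140],[480.5,-353,140]]).round())
g=f.astype(int).max(2)
for r in (120,170,200,230,260):
    x=np.where(g[r,180:340]<70)[0]+180; print(r,x.min() if len(x) else None,x.max() if len(x) else None,len(x))
E
```

```text
{'clock': 53.25, 'eef_pos': [472.931, -305.594, 385.671], 'tcp_rot': [-3.076, -0.032, 1.672], 'contact_force': [-0.818, -0.508, -0.637], 'opening': 0.997, 'qpos': [-0.572, 0.296, 1.762, -0.017, 1.155, -0.666]}
g [ 462.7 -301.8  236.1] now [ 4.4 19.8 95.2] turn 0.032 after [ 5.1 19.7 95.2]
[[285. 198.]
 [289. 104.]
 [282. 281.]]
120 270 301 26
170 271 339 31
200 276 297 22
230 275 295 21
260 274 330 26
```

The bar is at columns 275–296, as predicted. The tool is tilted about 4°, so I will compensate by moving along true vertical.

Call:
step_arm --commands '[[[3,10,0],0.032,1],[[2,10,5],0,1],[[0,0,20],0,1],[[0,0,20],0,1],[[0,0,20],0,1],[[0,0,10],0,1],[[0,0,0],0,1],[[0,0,0],0,1]]'

```text
clock: 54.3
eef_pos: [491.8, -294.1, 306.5]
tcp_rot: [-3.077, -0.03, 1.648]
contact_force: [0.5, -0.0, 1.0]
opening: 1.001
```

```bash
python3 - <<'E'
from tube import *
st();gto(475.5,-293,140,1.64,150)
R=Ro.from_euler('xyz',sense()['tcp_rot']).as_matrix();print('up10',(R.T@[0,0,10]).round(2))
E
```

```text
{'clock': 54.3, 'eef_pos': [491.777, -294.094, 306.494], 'tcp_rot': [-3.077, -0.03, 1.648], 'contact_force': [0.479, -0.003, 0.96], 'opening': 1.001, 'qpos': [-0.538, 0.403, 1.806, -0.016, 1.003, -0.607]}
g [ 481.7 -290.4  156.9] now [-2.6 -5.3 17.2] turn 0.008 after [-2.7 -5.3 17.2]
up10 [ 0.3  -0.65 -9.97]
```

Call:
step_arm --commands '[[[-2,-5,5],0,1],[[0,0,10],0,1],[[0,0,2],0,1],[[0,0,0],0,1],[[0,0,0],0,1]]'

```text
clock: 54.92
eef_pos: [485.7, -296.6, 290.0]
tcp_rot: [-3.078, -0.028, 1.648]
contact_force: [-0.1, 0.1, -0.3]
opening: 1.0
```

Call:
step_arm --commands '[[[0,0,0],0,0],[[0,0,0],0,0],[[0,0,0],0,0],[[0,0,0],0,0],[[0,0,0],0,0],[[0,0,0],0,0],[[0,0,0],0,0]]' --force 60

```text
clock: 55.8
eef_pos: [486.0, -296.6, 290.4]
tcp_rot: [-3.079, -0.028, 1.648]
contact_force: [0.8, -0.0, 0.8]
opening: 0.144
```

```bash
python3 - <<'E'
from tube import *
st();gto(475.5,-293,140,1.64,150)
R=Ro.from_euler('xyz',sense()['tcp_rot']).as_matrix();print('up10',(R.T@[0,0,10]).round(2))
E
```

```text
{'clock': 55.8, 'eef_pos': [485.964, -296.643, 290.437], 'tcp_rot': [-3.079, -0.028, 1.648], 'contact_force': [0.777, -0.038, 0.753], 'opening': 0.144, 'qpos': [-0.547, 0.418, 1.826, -0.017, 0.965, -0.615]}
g [ 476.3 -293.2  140.8] now [ 0.2 -0.7  0.8] turn 0.008 after [ 0.2 -0.7  0.8]
up10 [ 0.28 -0.62 -9.98]
```

Gripped cleanly. Lift along true vertical.

Call:
step_arm --commands '[[[0.3,-0.6,-10],0,0],[[0.3,-0.6,-10],0,0],[[0.3,-0.6,-10],0,0],[[0.3,-0.6,-10],0,0],[[0.3,-0.6,-10],0,0],[[0.3,-0.6,-10],0,0],[[0.3,-0.6,-10],0,0]]'

```text
clock: 56.68
eef_pos: [486.0, -296.6, 363.8]
tcp_rot: [-3.079, -0.028, 1.648]
contact_force: [3.3, -2.6, -10.6]
opening: 0.139
```

Call:
step_arm --commands '[[[0.1,-0.2,-4],0,0],[[0.1,-0.2,-4],0,0]]'

```text
clock: 56.92
eef_pos: [486.0, -296.5, 372.8]
tcp_rot: [-3.079, -0.028, 1.648]
contact_force: [2.9, -1.9, -9.8]
opening: 0.144
```

Call:
step_arm --commands '[[[0.1,-0.2,-3],0,0]]'

```text
clock: 57.05
eef_pos: [486.0, -296.5, 375.9]
tcp_rot: [-3.079, -0.028, 1.648]
contact_force: [2.2, -1.9, -9.4]
opening: 0.142
```

Call:
step_arm --commands '[[[0.1,-0.2,-3],0,0]]'

```text
clock: 57.18
eef_pos: [486.0, -296.5, 379.0]
tcp_rot: [-3.079, -0.028, 1.648]
contact_force: [3.3, -2.4, -8.4]
opening: 0.142
```

Call:
step_arm --commands '[[[0.1,-0.2,-3],0,0]]'

```text
clock: 57.3
eef_pos: [485.9, -296.5, 380.6]
tcp_rot: [-3.078, -0.028, 1.648]
contact_force: [10.3, -7.9, -40.4]
opening: 0.137
```

Call:
step_arm --commands '[[[0,0,-3],0,0]]'

```text
clock: 57.42
eef_pos: [486.0, -296.6, 380.6]
tcp_rot: [-3.078, -0.028, 1.648]
contact_force: [12.1, -9.1, -44.4]
opening: 0.14
```

Upper stop felt: −44 N, after 90.2 mm of travel. That also confirms the guard had been fully down. Release and retreat.

Call:
step_arm --commands '[[[0,0,-1],0,1],[[0,0,0],0,1],[[0,0,0],0,1],[[0,0,0],0,1],[[0,0,0],0,1],[[0,0,0],0,1],[[0.3,-0.6,-10],0,1],[[0.6,-1.2,-20],0,1],[[0.6,-1.2,-20],0,1],[[0.6,-1.2,-20],0,1],[[0.6,-1.2,-20],0,1],[[-20,0,-10],0,1],[[-20,0,0],0,1],[[-20,0,0],0,1],[[-20,0,0],0,1],[[-20,0,0],0,1],[[-20,0,0],0,1],[[-20,0,0],0,1],[[-20,0,0],0,1],[[0,0,0],0,1]]'

```text
clock: 59.92
eef_pos: [499.6, -466.1, 484.6]
tcp_rot: [-3.078, -0.03, 1.647]
contact_force: [-0.4, -0.3, -0.0]
opening: 1.0
```

```bash
python3 - <<'E'
from tube import *
st()
t=grab_frame('top');s=grab_frame('scene')
cv2.imwrite('pics/c13.png',np.vstack([np.hstack([cv2.resize(t[80:290,180:420],(400,350)),cv2.resize(s[110:260,230:400],(400,350))]),cv2.resize(s[150:280,100:330],(800,250))]))
E
```

```text
{'clock': 59.925, 'eef_pos': [499.59, -466.122, 484.556], 'tcp_rot': [-3.078, -0.03, 1.647], 'contact_force': [-0.356, -0.314, -0.004], 'opening': 1.0, 'qpos': [-0.746, 0.405, 1.381, -0.027, 1.421, -0.819]}
```

View pics/c13.png

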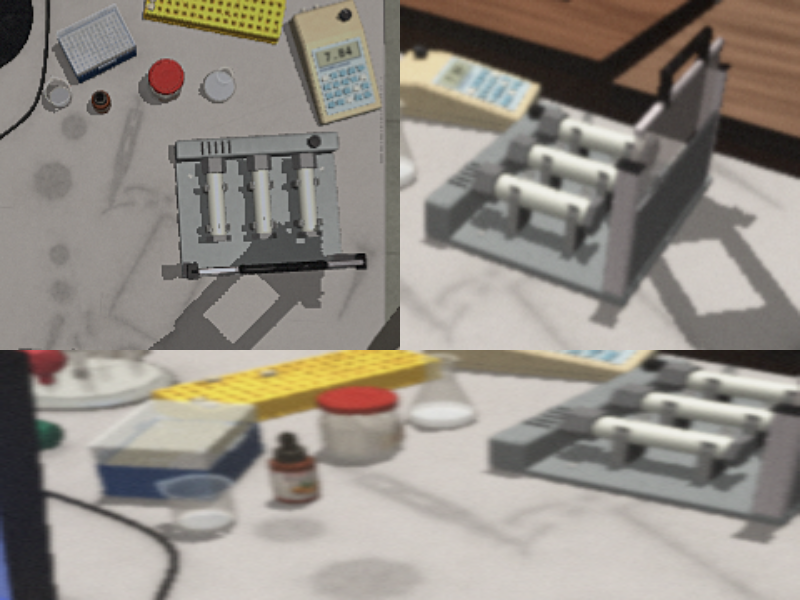

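The guard is up, three tubes are seated, the bench is clear of tubes, and the beaker and bottle are undisturbed.

```bash
python3 -c "
from rig import sign_off
print(sign_off())"
```

```text
the job is handed in; nothing more can be done
None
```

The mixer is loaded and the job is handed in, at about 60 s on the robot clock.

- **Guard down:** I slid it to its lower stop first.
- **Tubes:** Three were on the bench, weighing about 3.2, 2.7 and 2.7 N when lifted, so all were full and none stayed behind. They went into stations 2, 1 and 0 with the caps toward the motor housing. One was knocked aside during the run; I found it again with the cameras before picking it up.
- **Seating:** Each tube was pressed down until it stopped, with a reaction of 43–55 N, leaving its axis about 55 mm up. Pictures show all three level and held by both clips. They look about 3 mm off centre towards the cap.
- **Guard up:** It hit the upper stop at about 44 N after 90.2 mm of travel, which also confirms it had been fully down. I let go and backed the arm away.

**Last checks:** The final pictures show the guard up, the tubes in place, and the beaker and bottle where they stood. The tool had drifted up to about 4° of tilt during fast turns; I allowed for it in the placing and the guard lift. No check failed.

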